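# Blank off the vacuum manifold for a leak test

### The arm

A 6-joint arm with a two-finger parallel gripper is mounted at the origin on the work surface. World frame = base frame: x ahead of the robot, y to its left, z up, the work surface at z = 0. Lengths are in mm, angles in rad, forces in N, time in s.
With the tool pointing down it reaches from about 350 to 975 mm from the base axis. Payload 7.1 kg.
Tool frame: the origin (TCP) lies midway between the tips of the shut fingers; the grasp point (between the pads) lies 19 mm behind it; z points along the fingers, y is the line along which they close (so a half turn about z gives the same grasp; the last joint's range is limited). The gripper opens to 88 mm and grips with 3 to 60 N. Pads are 20 mm wide; open, the fingers measure 115 mm over their backs; the gripper's body (75 mm by 178 mm) begins 61 mm behind the grasp point.
Start: joints at [-1.178, 0.423, 1.63, -0, 1.089, -0.019], TCP at [250.177, -572.727, 222.675] pointing down, gripper open.
Joint ranges: [-3, 3], [-0.9, 2.11], [0.09, 2.58], [-1.31, 4.45], [0.11, 2.69], [-2.54, 2.54]. Speed limits (rad/s): [2.39, 2.39, 3.01, 3.14, 3.14, 3.14].

### API

Orientations are given as a rotation vector (axis times angle).
In Python, from workcell import ctrl gives the robot as it stands.
- The arm moves only by the shell command python3 -m pendant 'ROWS'. ROWS is a JSON object of lists of equal length, an entry for each row: "grip": the opening, from -1 (shut) to 1 (fully open); "linear": the shift along the tool's x, y, z in mm, a list of three; "angular": the turn, a rotation vector about the tool's x, y, z in rad, a list of three. In form: {"grip": [grip, ...], "linear": [[tx, ty, tz], ...], "angular": [[ax, ay, az], ...]}. A call has 1 to 12 rows; each row shifts and turns the commanded pose from where the row before left it, along the tool's axes as they then stand; what a row does not reach is not made up. A row lasts 1/12 s, in which the tool goes at most 41.7 mm and 7.16 degrees, less where a joint would pass 70% of its speed; a pose out of reach is approached as far as the arm can. A call with a gripper value outside its range is refused whole. The fingers move at their own pace and stop on an object; the grip force is fixed at half the most. Time passes only in rows, so rows that do not move let the fingers close. It gives the time, the measured TCP pose, the force, the opening and the grip force at its end, in the units of the state.
- ctrl.get_obs(): the state, without advancing time (a new reading comes with each control period).
- ctrl.get_image(name): name is "side" or "top" or "wrist"; returns the picture (384x512x3 uint8, red, green, blue); there is no depth.
- ctrl.camera_params(name): a dict with "vfov" (degrees; the focal length in pixels is half the picture's height over the tangent of half this angle, whatever the lens; pixels are square), "cx", "cy" (the principal point, pixels), "k1" (the pictures are not rectified: a ray, as slopes to the right and down, at radius r is drawn at 1 + k1 r^2 times it, then the intrinsics apply), "R" (3x3) and "t" (3): a world point X has camera coordinates R X + t; the wrist camera has in their place "T_tool_cam" (4x4, takes a point from camera to tool coordinates, whose origin is the TCP and whose axes are the flange's). Camera axes: x right, y down, z forward; pixel columns grow to the right and rows downward; lengths in mm; the calibration is good to about 2 mm. A picture is of the moment at which its call begins: read the wrist's pose just before it. camera_params takes no time and is no camera call.
- ctrl.close_job(): hands the job in; it is judged then, once.
The state is a dict: "t": time; "qpos": joint angles; "qvel": joint speeds; "joint_torque": joint torques, N m; "ee_pos": TCP position; "orientation": TCP orientation; "ft_force": force on the tool from outside, world axes, zero at the start; "moment": the same for the moment, N m; "width": finger opening in mm; "grasp_force": force on a finger pad.
Only numpy, scipy, OpenCV 4.12 (cv2) and the standard library are available. Lean on these libraries where they do the work, as an engineer would, in place of code of your own. Each camera call takes 0.05 s, during which the arm holds its last target. There are 200 camera calls.

### The job

Get the vacuum manifold ready for a leak test: move every sample jar off its stations and stand it upright in the green tray, and put a blue blanking plate centred and square in each orange outline and press it firmly down until it sits flat and level on the deck. Only when all three stations are blanked and the jars are in the tray, swing the valve lever fully over to open. Leave the flask, the beaker and the blue lid around the manifold where they are.

Things in the scene. Friction and masses are not known exactly. Their poses are not given: they have to be found in the camera images.
- manifold: white vacuum manifold fixed to the bench, 130 (x) x 370 (y) x 45 mm high with a flat aluminium deck; three stations in a row along its y, 115 mm apart. Origin: centre of the underside.
- station_a (a point): centre of the left (+y) station at deck level, 45 mm above the bench; axes as the manifold's. An orange outline 100 x 80 mm outside (x, y) marks the plate's place; in its middle a black rubber pad 60 x 44 mm stands 6 mm proud. The stiff pad carries a plate without sinking, slides down under 10 to 15 N and stays down, the plate then resting on the deck.
- station_b (a point): centre of the middle station at deck level, 45 mm above the bench; axes as the manifold's. An orange outline 100 x 80 mm outside (x, y) marks the plate's place; in its middle a black rubber pad 60 x 44 mm stands 6 mm proud. The stiff pad carries a plate without sinking, slides down under 10 to 15 N and stays down, the plate then resting on the deck.
- station_c (a point): centre of the right (-y) station at deck level, 45 mm above the bench; axes as the manifold's. An orange outline 100 x 80 mm outside (x, y) marks the plate's place; in its middle a black rubber pad 60 x 44 mm stands 6 mm proud. The stiff pad carries a plate without sinking, slides down under 10 to 15 N and stays down, the plate then resting on the deck.
- plate_1: blue blanking plate, 90 (its x) x 70 (its y) x 8 mm, 120 g, with a white grip rib standing on its middle: rib 50 mm along x, 12 mm wide along y, from 8 to 34 mm above the underside. Origin: centre of the underside; z up. A half turn makes no difference. The three plates are alike; any one fits any station.
- plate_2: blue blanking plate, 90 (its x) x 70 (its y) x 8 mm, 120 g, with a white grip rib standing on its middle: rib 50 mm along x, 12 mm wide along y, from 8 to 34 mm above the underside. Origin: centre of the underside; z up. A half turn makes no difference. The three plates are alike; any one fits any station.
- plate_3: blue blanking plate, 90 (its x) x 70 (its y) x 8 mm, 120 g, with a white grip rib standing on its middle: rib 50 mm along x, 12 mm wide along y, from 8 to 34 mm above the underside. Origin: centre of the underside; z up. A half turn makes no difference. The three plates are alike; any one fits any station.
- jar_1: amber sample jar with white screw cap and paper label, a plain upright cylinder 56 mm across, 62 mm high, 140 g; stands on one of the stations at the start. Origin: centre of the underside, z up. One to three jars are there (the others are absent).
- jar_2: amber sample jar with white screw cap and paper label, a plain upright cylinder 56 mm across, 62 mm high, 140 g; stands on one of the stations at the start. Origin: centre of the underside, z up. One to three jars are there (the others are absent).
- jar_3: amber sample jar with white screw cap and paper label, a plain upright cylinder 56 mm across, 62 mm high, 140 g; stands on one of the stations at the start. Origin: centre of the underside, z up. One to three jars are there (the others are absent).
- tray: flat green tray fixed to the bench, 250 (x) x 130 (y) mm outside, walls 5 mm thick and 22 mm high, floor 5 mm thick. Origin: centre of the underside. Three jars fit in a row along its x, about 75 mm apart.
- valve_base: grey vacuum valve block fixed to the bench, 110 (x) x 70 (y) x 50 mm high, brass hose ends at both sides; red mark at its -x end (shut), green mark at its +x end (open). Origin: centre of the underside. It may stand on either side of the manifold, the tray on the other.
- valve (a joint): angle of the lever, which pivots about the block's y axis at the centre of the block's top (50 mm up), 90 mm from pivot to red ball. 0: shut, leaning 0.5 rad to the block's -x; 1.0: fully open, leaning 0.5 rad to its +x. It stays where it is left; about 1.5 N at the ball moves it.
- lever_tip (a point): centre of the red ball (28 mm across) on the end of the valve lever
- flask: bystander: conical glass flask, base 100 mm across, 140 mm high, beside the manifold's left end. Origin: centre of the base.
- beaker: bystander: empty glass beaker 76 mm across, 100 mm high, beside the manifold's right end. Origin: centre of the base.
- lid: bystander: round blue container lid 84 mm across, 12 mm thick, beyond the manifold. Origin: centre of the underside.
Not all that is in view belongs to the job. Leave any pink or purple look-alike of the jar_1 alone.

How it is judged:
By the outcome, as a careful person would: the job done as asked, in the order asked, and still so for the second after the job is handed in, with the robot touching nothing.
Of jar_1, jar_2, jar_3 only 1 to 3 are there at a start; the rules pass over those that are not, and their reading is None.
At some moment in a run one of plate_1, plate_2, plate_3 may be knocked a few centimetres aside while the robot is not near it.
It also fails if it takes over 210 s, if anything falls off the work surface, if the arm or the gripper's body presses on something with over 40 N, if the wrist force passes 120 N, or if a joint passes its speed limit or range.

## Working session

There is one attempt and no reset: what is moved stays moved. The work goes in short steps, Python scripts to look and compute and a shell command to move; the robot and the scene stay as the last step left them, time stands still between calls to the robot, and variables do not carry over. Pictures are saved under pics/ and viewed, at most 14 in all, crops included, and the job is handed in when it is done.

```bash
mkdir -p pics; ls; python3 - <<'E'
from workcell import ctrl
import cv2,numpy as np
for n in("top","side"):
    im=ctrl.get_image(n); cv2.imwrite(f"pics/{n}0.png",im[:,:,::-1])
    cv2.imwrite(f"pics/{n}0v.png",cv2.resize(im[:,:,::-1],(800,600),interpolation=cv2.INTER_CUBIC))
np.set_printoptions(precision=4,suppress=True)
for n in("top","side","wrist"): print(n,ctrl.camera_params(n))
print(ctrl.get_obs())
E
```

```text
pics
top {'vfov': 56.50416688726799, 'cx': 256.91384493563834, 'cy': 190.90366909585308, 'k1': -0.07133653004176785, 'R': array([[ 0.003 , -0.9994, -0.0337],
       [-0.9892,  0.002 , -0.1467],
       [ 0.1467,  0.0337, -0.9886]]), 't': array([  19.276 ,  624.4609, 1023.2162])}
side {'vfov': 51.03757603195768, 'cx': 253.44140311542253, 'cy': 194.94678323233975, 'k1': -0.023767381615400297, 'R': array([[ 0.9932, -0.1157, -0.014 ],
       [-0.0858, -0.645 , -0.7594],
       [ 0.0788,  0.7554, -0.6505]]), 't': array([-599.1195,  141.0256,  954.2264])}
wrist {'vfov': 64.86367160876527, 'cx': 258.37589400464634, 'cy': 193.28943126538954, 'k1': -0.05743889959565115, 'T_tool_cam': array([[   0.0005,   -0.9567,   -0.291 ,   80.9197],
       [   1.    ,    0.0003,    0.0006,    0.9292],
       [  -0.0005,   -0.291 ,    0.9567, -162.0386],
       [   0.    ,    0.    ,    0.    ,    1.    ]])}
{'t': 0.1, 'qpos': array([-1.178 ,  0.4238,  1.6306, -0.    ,  1.0886, -0.019 ]), 'qvel': array([ 0.0005, -0.0025, -0.0005,  0.0011,  0.0003,  0.0006]), 'joint_torque': array([ -0.0001, -54.5617, -27.4326,   0.0645,   0.0188,   0.    ]), 'ee_pos': array([ 249.9709, -572.3013,  221.9897]), 'orientation': array([-3.074 , -0.642 ,  0.0004]), 'ft_force': array([-0.299 , -0.4966,  0.3724]), 'moment': array([ 0.0163, -0.0115, -0.0068]), 'grasp_force': 0.0, 'width': 87.72461056667416}
```

View pics/top0v.png

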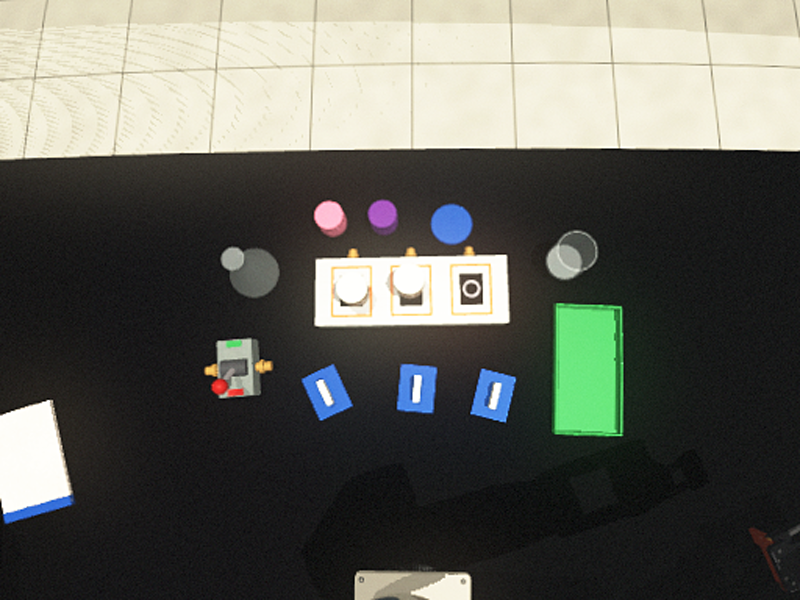

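View pics/side0v.png

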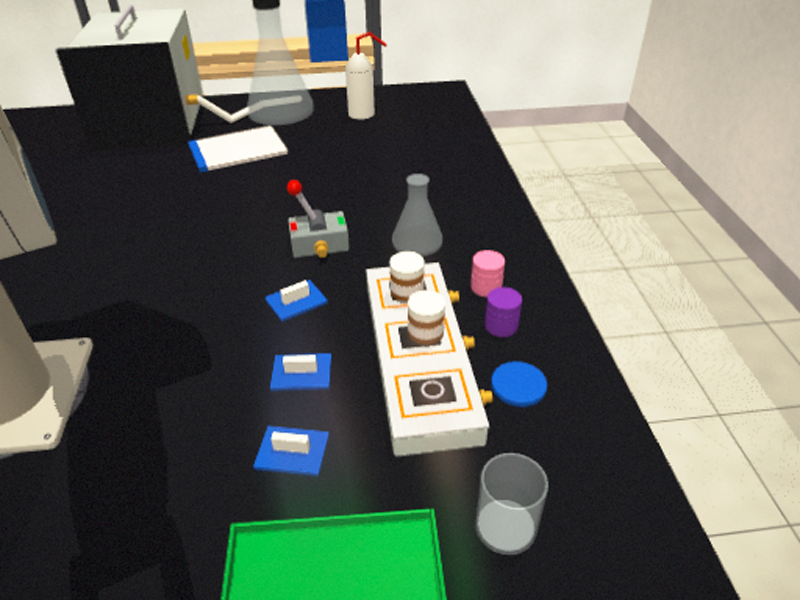

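The top view (800x600) shows amber/white-capped jars at about (352,287) on station a and (409,280) on station b. Station c, at (472,288), is empty. The blue plates are at (327,391), (417,388) and (494,395), the tray is at (588,370), and the valve ball is at (220,386), on the shut side.

Look-alikes: the pink (330,217) and purple (382,216) jars, the round blue lid (452,223), and a blue-edged book at far left (40,510). I want only the rectangular plates with ribs and the white-capped jars.

```bash
cat > h.py <<'E'
import numpy as np,cv2
from scipy.spatial.transform import Rotation as Ro
from workcell import ctrl
np.set_printoptions(precision=2,suppress=True)
def cam(n,obs=None):
    p=ctrl.camera_params(n); f=192/np.tan(np.radians(p["vfov"]/2))
    K=np.array([[f,0,p["cx"]],[0,f,p["cy"]],[0,0,1.]]); D=np.array([p["k1"],0,0,0,0.])
    if n=="wrist":
        T=np.eye(4); T[:3,:3]=Ro.from_rotvec(obs["orientation"]).as_matrix(); T[:3,3]=obs["ee_pos"]
        M=np.linalg.inv(T@np.array(p["T_tool_cam"])); return K,D,M[:3,:3],M[:3,3]
    return K,D,np.array(p["R"]),np.array(p["t"])
def unproj(c,px,z):
    K,D,R,t=c; q=cv2.undistortPoints(np.array(px,float).reshape(-1,1,2),K,D).reshape(-1,2)
    d=np.c_[q,np.ones(len(q))]@R; o=-R.T@t
    return o+d*((z-o[2])/d[:,2])[:,None]
def proj(c,X):
    K,D,R,t=c; return cv2.projectPoints(np.array(X,float).reshape(-1,1,3),cv2.Rodrigues(R)[0],t,K,D)[0].reshape(-1,2)
def shot(n,name):
    o=ctrl.get_obs(); im=ctrl.get_image(n); cv2.imwrite(f"pics/{name}.png",im[:,:,::-1]); return im,cam(n,o)
def blobs(im,lo,hi,amin=60):
    m=cv2.inRange(cv2.cvtColor(im,cv2.COLOR_RGB2HSV),lo,hi)
    return [c for c in cv2.findContours(m,cv2.RETR_EXTERNAL,cv2.CHAIN_APPROX_NONE)[0] if cv2.contourArea(c)>amin]
def rect(c,ct,z):
    P=unproj(c,ct.reshape(-1,2),z)[:,:2].astype(np.float32); (x,y),(w,h),a=cv2.minAreaRect(P)
    if w<h: w,h,a=h,w,a+90
    return np.array([x,y,w,h,(a+90)%180-90])   # long side, angle of long axis deg
E
python3 - <<'E'
from h import *
im=cv2.imread("pics/top0.png")[:,:,::-1].copy(); c=cam("top")
for nm,lo,hi,z in(("blue",(105,120,60),(125,255,255),4),("green",(45,120,60),(75,255,255),22),("red",(0,180,80),(3,255,255),120),("orange",(8,90,100),(25,255,255),45)):
    for b in blobs(im,lo,hi,25): print(nm,b.reshape(-1,2).mean(0),cv2.contourArea(b),rect(c,b,z))
hsv=cv2.cvtColor(im,cv2.COLOR_RGB2HSV)
# manifold: white
for b in blobs(im,(0,0,150),(179,80,255),2000): print("white",rect(c,b,45),b.reshape(-1,2).mean(0))
cv2.imwrite("pics/c0.png",cv2.resize(im[120:275,125:410,::-1],None,fx=2.8,fy=2.8,interpolation=cv2.INTER_CUBIC))
E
```

```text
blue [ 24.26 325.71] 259.5 [203.35 752.54 162.22  21.14 -72.71]
blue [315.24 253.03] 668.5 [ 440.32 -156.89   92.35   72.47  -14.84]
blue [266.56 248.63] 682.5 [453.79  -8.35  92.71  72.63  -5.05]
blue [208.88 250.94] 676.0 [445.09 168.05  92.95  73.17  25.91]
blue [288.67 142.78] 509.5 [784.94 -78.91  83.29  82.95  70.48]
green [375.96 236.8 ] 3675.0 [ 490.99 -336.79  252.74  135.18   -2.7 ]
red [139.88 247.  ] 64.0 [456.64 341.67  28.64  22.05 -89.33]
orange [135.   236.64] 40.5 [486.67 385.76  24.74  21.16 -87.37]
orange [168.36 233.93] 59.0 [495.15 284.93  30.4   23.87 -88.07]
orange [224.17 187.28] 28.5 [639.66 117.79  97.75  76.23   0.66]
orange [225.67 161.86] 28.5 [715.43 115.57  21.48  15.61  89.68]
orange [262.5 161. ] 27.0 [717.95   2.95  21.25  15.56  89.74]
orange [299.55 160.2 ] 26.0 [ 719.04 -109.06   21.2    18.63   89.81]
white [313.72 753.87 191.35 149.95  16.73] [ 19.55 292.86]
white [640.98   2.22 372.36 134.44 -89.11] [263.23 185.84]
white [1106.25   57.4  1793.8   390.53   88.63] [254.24  48.08]
```

View pics/c0.png

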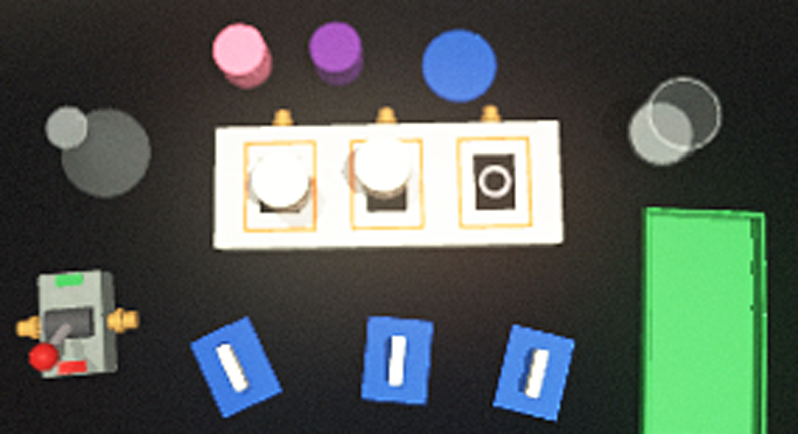

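The crop confirms my choice: the two white-capped jars at crop (280,181) and (383,166), and three ribbed rectangular plates. The pink and purple jars and the lid stay put.

```bash
python3 - <<'E'
from h import *
c=cam("top");s=cam("side")
f=lambda u,v:(125+u/2.8-.3,120+v/2.8-.3)
print("jars top",unproj(c,[f(280,181),f(383,166)],113))
print("jars side",unproj(s,[(407/1.5625,261/1.5625),(426/1.5625,299/1.5625)],113))
for n,cc,u in(("flaskbase",105,153),("beaker base",661,134),("pinktop",240,49)): print(n,unproj(c,[f(cc,u)],60 if n[0]=='p' else 0))
print("valve block",unproj(c,[f(37,277),f(108,271),f(116,373),f(44,376),f(70,281),f(72,367)],50),"ball",unproj(c,[f(43,357)],50+90*np.cos(.5)))
R=Ro.from_euler('z',.9,degrees=True).as_matrix()
for y in(115,0,-115): print("station",np.array([641,2,45])+R@[0,y,0])
E
```

```text
jars top [[633.47 108.39 113.  ]
 [648.49   4.55 113.  ]]
jars side [[635.52 110.15 113.  ]
 [651.44  11.94 113.  ]]
flaskbase [[685.38 323.89   0.  ]]
beaker base [[ 704.9  -305.35    0.  ]]
pinktop [[788.03 161.32  60.  ]]
valve block [[540.3  377.44  50.  ]
 [547.03 299.8   50.  ]
 [439.32 287.18  50.  ]
 [435.3  364.92  50.  ]
 [536.17 340.91  50.  ]
 [445.09 334.89  50.  ]] ball [[456.18 338.15 128.98]]
station [639.19 116.99  45.  ]
station [641.   2.  45.]
station [ 642.81 -112.99   45.  ]
```

```bash
python3 -m pendant '{"grip":[1,1,1,1,1,1,1,1,1,1],"linear":[[0,0,0],[0,0,0],[0,0,0],[0,0,0],[0,0,0],[0,0,0],[0,0,0],[0,0,0],[0,0,0],[0,0,0]],"angular":[[0,0,-0.1159],[0,0,-0.1159],[0,0,-0.1159],[0,0,-0.1159],[0,0,-0.1159],[0,0,-0.1159],[0,0,-0.1159],[0,0,-0.1159],[0,0,-0.1159],[0,0,-0.1159]]}'
python3 -m pendant '{"grip":[1,1,1,1,1,1,1,1,1,1,1,1],"linear":[[32,22,0],[32,22,0],[32,22,0],[32,22,0],[32,22,0],[32,22,0],[32,22,0],[32,22,0],[32,22,0],[32,22,0],[32,22,0],[32,22,0]],"angular":[[0,0,0],[0,0,0],[0,0,0],[0,0,0],[0,0,0],[0,0,0],[0,0,0],[0,0,0],[0,0,0],[0,0,0],[0,0,0],[0,0,0]]}'
python3 -m pendant '{"grip":[1,1,1,1,1,1,1],"linear":[[32,22,0],[32,22,0],[32,22,0],[32,22,0],[32,22,0],[32,22,0],[0,0,0]],"angular":[[0,0,0],[0,0,0],[0,0,0],[0,0,0],[0,0,0],[0,0,0],[0,0,0]]}'
python3 - <<'E'
from h import *
im,c=shot("wrist","w1")
print(ctrl.get_obs()["ee_pos"],Ro.from_rotvec(ctrl.get_obs()["orientation"]).as_matrix())
E
```

```text
t: 0.93
ee_pos: [250.1, -572.4, 222.2]
orientation: [-2.214, -2.227, -0.001]
ft_force: [0.7, -0.3, 0.5]
width: 87.5
grasp_force: 0.0
t: 1.93
ee_pos: [514.8, -186.9, 222.5]
orientation: [-2.221, -2.221, 0.0]
ft_force: [-0.3, 0.3, -0.6]
width: 88.0
grasp_force: 0.0
t: 2.52
ee_pos: [649.2, 8.6, 222.4]
orientation: [2.217, 2.226, 0.004]
ft_force: [-0.5, -1.2, -0.1]
width: 87.7
grasp_force: 0.0
[647.39   6.22 222.  ] [[-0.  1. -0.]
 [ 1.  0.  0.]
 [ 0. -0. -1.]]
```

View pics/w1.png

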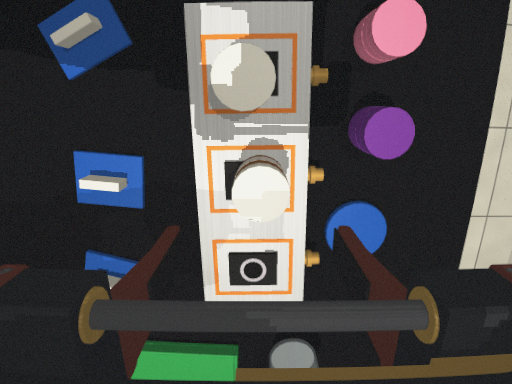

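The wrist view shows cap tops at about (242,76) for jar a and (260,192) for jar b. All three orange outlines are visible, so I'll measure both from this picture.

```bash
python3 - <<'E'
from h import *
im=cv2.imread("pics/w1.png")[:,:,::-1].copy(); c=cam("wrist",ctrl.get_obs())
print("caps",unproj(c,[(242.5,76),(260.5,193)],113))
for b in blobs(im,(8,130,90),(22,255,255),300): print("orange",b.reshape(-1,2).mean(0),rect(c,b,45))
for b in blobs(im,(105,120,60),(125,255,255),800): print("blue",b.reshape(-1,2).mean(0),rect(c,b,4))
E
```

```text
caps [[634.72 106.84 113.  ]
 [650.61   3.55 113.  ]]
orange [374.43 370.31] [ 829.55 -288.57  425.81   36.24    0.34]
orange [426.71 314.53] [ 879.9  -193.12  102.05   35.3   -72.09]
orange [ 89.88 314.73] [ 419.18 -195.25  102.09   35.27   72.62]
orange [252.56 265.87] [ 641.78 -116.03   99.4    79.43    0.75]
orange [249.05 171.67] [639.89  -0.75  99.45  79.15   1.14]
orange [248.84  72.55] [638.07 114.01  99.37  79.04   0.96]
blue [107.4  262.84] [ 435.36 -138.47   75.65   34.94  -13.43]
blue [352.92 226.36] [783.25 -76.92  87.58  74.86  -6.38]
blue [109.09 178.58] [452.09 -12.06  93.54  72.51  -5.  ]
blue [84.27 35.14] [443.52 164.47  93.2   73.06  26.  ]
```

```bash
python3 -m pendant '{"grip":[1,1,1,1,1,1,1],"linear":[[-2.5,3,25],[0,0,25],[0,0,25],[0,0,25],[0,0,25],[0,0,25],[0,0,0]],"angular":[[0,0,0],[0,0,0],[0,0,0],[0,0,0],[0,0,0],[0,0,0],[0,0,0]]}'
python3 -m pendant '{"grip":[-1,-1,-1,-1,-1,-1,-1,-1],"linear":[[0,0,0],[0,0,0],[0,0,0],[0,0,0],[0,0,0],[0,0,0],[0,0,0],[0,0,0]],"angular":[[0,0,0],[0,0,0],[0,0,0],[0,0,0],[0,0,0],[0,0,0],[0,0,0],[0,0,0]]}'
```

```text
t: 3.15
ee_pos: [644.7, -0.3, 67.7]
orientation: [-2.218, -2.216, 0.01]
ft_force: [-1.3, -0.5, -0.2]
width: 87.5
grasp_force: 0.0
t: 3.82
ee_pos: [650.1, 0.8, 74.0]
orientation: [2.22, 2.221, 0.002]
ft_force: [0.3, -0.3, 6.3]
width: 55.6
grasp_force: 30.0
```

```bash
python3 -m pendant '{"grip":[-1,-1,-1,-1,-1,-1,-1,-1],"linear":[[0,0,-10],[0,0,-25],[0,0,-25],[0,0,-20],[-20,-6,0],[-32,-9,0],[-32,-9,0],[-32,-9,0]],"angular":[[0,0,0],[0,0,0],[0,0,0],[0,0,0],[0,0,0],[0,0,0],[0,0,0],[0,0,0]]}'
python3 -m pendant '{"grip":[-1,-1,-1,-1,-1,-1,-1,-1,-1,-1,-1],"linear":[[-32,-9,0],[-32,-9,0],[-32,-9,0],[-32,-9,0],[-32,-9,0],[-32,-9,0],[-20,-8,0],[-10,-4,0],[0,0,0],[0,0,0],[0,0,0]],"angular":[[0,0,0],[0,0,0],[0,0,0],[0,0,0],[0,0,0],[0,0,0],[0,0,0],[0,0,0],[0,0,0],[0,0,0],[0,0,0]]}'
python3 - <<'E'
from h import *
for i in range(3):
    im,c=shot("wrist","w2"); o=ctrl.get_obs(); print(o["ee_pos"],o["grasp_force"],o["ft_force"])
for b in blobs(im,(45,120,60),(75,255,255),800): print("green",rect(c,b,22))
E
```

```text
t: 4.48
ee_pos: [615.5, -115.9, 153.3]
orientation: [2.22, 2.223, -0.0]
ft_force: [0.7, -1.2, -0.6]
width: 55.4
grasp_force: 30.0
t: 5.4
ee_pos: [550.5, -335.9, 152.7]
orientation: [-2.22, -2.222, -0.0]
ft_force: [0.8, -0.2, -1.3]
width: 56.0
grasp_force: 30.0
[ 550.65 -335.68  152.71] 29.998970478773117 [-0.37 -0.9  -1.58]
[ 550.7  -335.71  152.71] 29.998940974473953 [-0.66  0.14 -1.48]
[ 550.72 -335.8   152.71] 29.998855590820312 [ 0.2   0.53 -1.48]
green [ 492.13 -339.31  249.62  131.91   -2.39]
```

View pics/w2.png

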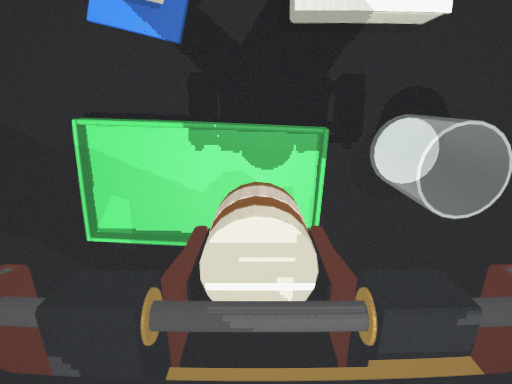

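The jar is held upright in the wrist image at (258,250), and the tray centre measures (492,-339). I'll lower it with a small y correction and release.

```bash
python3 -m pendant '{"grip":[-1,-1,-1,-1,-1,-1,-1,-1,-1,-1],"linear":[[-7,0,20],[0,0,30],[0,0,30],[0,0,25],[0,0,12],[0,0,5],[0,0,3],[0,0,0.5],[0,0,0],[0,0,0]],"angular":[[0,0,0],[0,0,0],[0,0,0],[0,0,0],[0,0,0],[0,0,0],[0,0,0],[0,0,0],[0,0,0],[0,0,0]]}'
python3 -m pendant '{"grip":[0.8,0.8,0.8,0.8,0.8,0.8],"linear":[[0,0,0],[0,0,0],[0,0,0],[0,0,0],[0,0,0],[0,0,0]],"angular":[[0,0,0],[0,0,0],[0,0,0],[0,0,0],[0,0,0],[0,0,0]]}'
```

```text
t: 6.38
ee_pos: [551.3, -344.6, 28.5]
orientation: [2.219, 2.22, 0.001]
ft_force: [-0.4, -0.6, -1.8]
width: 55.8
grasp_force: 30.0
t: 6.88
ee_pos: [550.2, -344.3, 27.2]
orientation: [2.221, 2.221, -0.0]
ft_force: [-0.6, -0.2, -0.0]
width: 78.9
grasp_force: 0.0
```

```bash
python3 -m pendant '{"grip":[0.8,0.8,0.8,0.8,1,1,1,1,1,1,1,1],"linear":[[0,0,-14],[0,0,-38],[0,0,-38],[0,0,-38],[25,5,0],[36,7,0],[36,7,0],[36,7,0],[36,7,0],[36,7,0],[36,7,0],[36,7,0]],"angular":[[0,0,0],[0,0,0],[0,0,0],[0,0,0],[0,0,0],[0,0,0],[0,0,0],[0,0,0],[0,0,0],[0,0,0],[0,0,0],[0,0,0]]}'
python3 -m pendant '{"grip":[1,1,1,1,1,1,1,1],"linear":[[36,7,0],[36,7,0],[36,7,0],[36,5,0],[20,3,0],[11,1,0],[0,0,0],[0,0,0]],"angular":[[0,0,0],[0,0,0],[0,0,0],[0,0,0],[0,0,0],[0,0,0],[0,0,0],[0,0,0]]}'
python3 - <<'E'
from h import *
im,c=shot("top","t1"); o=ctrl.get_obs(); print(o["ee_pos"])
for b in blobs(im,(105,120,60),(125,255,255),100): print("blue",b.reshape(-1,2).mean(0),rect(c,b,4))
E
```

```text
t: 7.88
ee_pos: [604.4, -65.5, 156.4]
orientation: [2.221, 2.221, 0.001]
ft_force: [-0.2, -0.4, -0.2]
width: 87.4
grasp_force: 0.0
t: 8.55
ee_pos: [634.0, 107.5, 155.6]
orientation: [2.22, 2.222, -0.0]
ft_force: [0.6, -0.7, -0.7]
width: 87.8
grasp_force: 0.0
[633.95 106.72 155.46]
blue [ 24.28 325.77] [203.42 752.31 161.74  21.14 -72.71]
blue [315.23 253.03] [ 440.31 -156.88   92.35   72.47  -14.86]
blue [266.57 248.32] [454.07  -8.37  92.15  72.63  -5.05]
blue [288.57 142.92] [784.47 -78.74  83.94  83.29 -19.52]
```

```bash
python3 -m pendant '{"grip":[1,1,1,1,1,1,-1,-1,-1,-1,-1,-1],"linear":[[0,0,25],[0,0,30],[0,0,20],[0,0,7.5],[0,0,0],[0,0,0],[0,0,0],[0,0,0],[0,0,0],[0,0,0],[0,0,0],[0,0,0]],"angular":[[0,0,0],[0,0,0],[0,0,0],[0,0,0],[0,0,0],[0,0,0],[0,0,0],[0,0,0],[0,0,0],[0,0,0],[0,0,0],[0,0,0]]}'
python3 -m pendant '{"grip":[-1,-1,-1,-1,-1,-1,-1,-1,-1,-1,-1,-1],"linear":[[0,0,0],[0,0,-10],[0,0,-25],[0,0,-25],[0,0,-20],[-20,-9,0],[-32,-15,0],[-32,-15,0],[-32,-15,0],[-32,-15,0],[-32,-15,0],[-32,-15,0]],"angular":[[0,0,0],[0,0,0],[0,0,0],[0,0,0],[0,0,0],[0,0,0],[0,0,0],[0,0,0],[0,0,0],[0,0,0],[0,0,0],[0,0,0]]}'
python3 -m pendant '{"grip":[-1,-1,-1,-1,-1,-1,-1,-1,-1,-1],"linear":[[-32,-15,0],[-32,-15,0],[-32,-15,0],[-32,-15,0],[-32,-15,0],[-32,-15,0],[-25,-7,0],[-14,-4,0],[0,0,0],[0,0,0]],"angular":[[0,0,0],[0,0,0],[0,0,0],[0,0,0],[0,0,0],[0,0,0],[0,0,0],[0,0,0],[0,0,0],[0,0,0]]}'
```

```text
t: 9.6
ee_pos: [634.6, 107.9, 73.3]
orientation: [2.221, 2.221, 0.001]
ft_force: [-0.5, -0.1, 3.0]
width: 55.6
grasp_force: 30.0
t: 10.6
ee_pos: [534.0, -105.4, 153.0]
orientation: [-2.221, -2.222, 0.0]
ft_force: [0.9, -0.6, -1.5]
width: 55.7
grasp_force: 30.0
t: 11.43
ee_pos: [434.0, -335.2, 152.7]
orientation: [-2.223, -2.219, -0.0]
ft_force: [0.4, -0.5, -2.4]
width: 55.6
grasp_force: 30.0
```

```bash
python3 -m pendant '{"grip":[-1,-1,-1,-1,-1,-1,-1,-1,-1,-1],"linear":[[0,0,20],[0,0,30],[0,0,30],[0,0,25],[0,0,12],[0,0,5],[0,0,3],[0,0,0.5],[0,0,0],[0,0,0]],"angular":[[0,0,0],[0,0,0],[0,0,0],[0,0,0],[0,0,0],[0,0,0],[0,0,0],[0,0,0],[0,0,0],[0,0,0]]}'
python3 -m pendant '{"grip":[0.7,0.7,0.7,0.7,0.7,0.7,0.7,0.7,0.7,0.7,0.7],"linear":[[0,0,0],[0,0,0],[0,0,0],[0,0,0],[0,0,0],[0,0,-10],[0,0,-30],[0,0,-30],[0,0,-30],[0,0,-20],[0,0,0]],"angular":[[0,0,0],[0,0,0],[0,0,0],[0,0,0],[0,0,0],[0,0,0],[0,0,0],[0,0,0],[0,0,0],[0,0,0],[0,0,0]]}'
python3 - <<'E'
from h import *
im,c=shot("top","t2"); o=ctrl.get_obs(); print(o["ee_pos"])
for b in blobs(im,(105,120,60),(125,255,255),100): print("blue",b.reshape(-1,2).mean(0),rect(c,b,4))
im,c=shot("side","s2"); cv2.imwrite("pics/s2v.png",cv2.resize(im[:,:,::-1],(700,525)))
E
```

```text
t: 12.27
ee_pos: [435.0, -335.8, 28.4]
orientation: [2.22, 2.22, 0.0]
ft_force: [-0.3, 0.6, -1.4]
width: 55.4
grasp_force: 30.0
t: 13.18
ee_pos: [436.4, -337.0, 152.2]
orientation: [2.216, 2.216, 0.001]
ft_force: [0.3, -0.7, 0.2]
width: 74.5
grasp_force: 0.0
[ 435.47 -336.28  150.  ]
blue [ 24.5  325.67] [203.42 752.31 161.74  21.14 -72.71]
blue [315.3  252.88] [ 441.22 -156.51   89.98   71.57  -14.06]
blue [266.46 248.48] [453.79  -8.35  92.71  72.63  -5.05]
blue [208.89 250.9 ] [445.14 168.07  93.04  73.17  25.91]
blue [288.58 142.96] [784.48 -80.34  85.33  82.43  -0.33]
```

View pics/s2v.png

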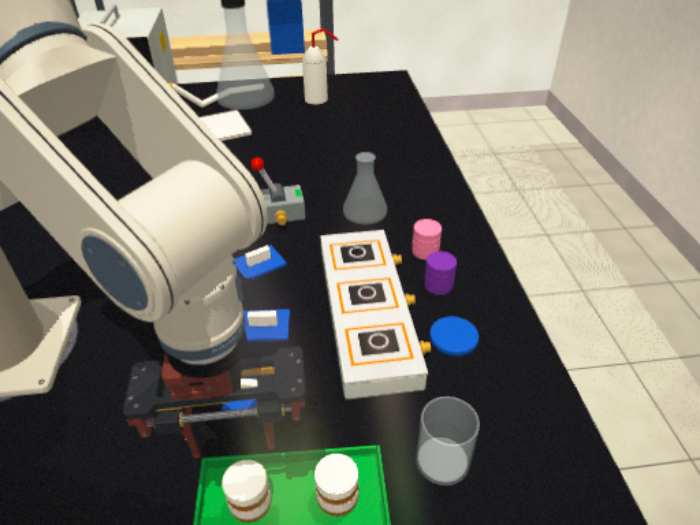

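Both jars stand upright in the tray at (246,490) and (337,485), and all three pads are clear. Next I'll turn and hover over the right-hand plate.

```bash
python3 -m pendant '{"grip":[0.7,0.7,0.7,0.7,0.7,0.7,0.7,0.7,0.7,0.7,0.7,0.7],"linear":[[0,0,0],[0,0,-10],[0,0,-10],[0,0,-10],[0,0,-10],[0,0,-10],[0,0,0],[0,0,0],[0,0,0],[0,0,0],[0,0,0],[0,0,0]],"angular":[[0,0,0.114],[0,0,0.114],[0,0,0.114],[0,0,0.114],[0,0,0.114],[0,0,0.114],[0,0,0.114],[0,0,0.114],[0,0,0.114],[0,0,0.114],[0,0,0.114],[0,0,0.114]]}'
python3 -m pendant '{"grip":[0,0,0,0,0,0,0,0,0,0,0,0],"linear":[[0,0,0],[0,0,0],[0,0,0],[0,0,0],[-6.7,-29,0],[-6.7,-29,0],[-6.7,-29,0],[-6.7,-29,0],[-6.7,-29,0],[-6.7,-29,0],[0,0,0],[0,0,0]],"angular":[[0,0,0.114],[0,0,0.114],[0,0,0.114],[0,0,0.114],[0,0,0],[0,0,0],[0,0,0],[0,0,0],[0,0,0],[0,0,0],[0,0,0],[0,0,0]]}'
cat > look.py <<'E'
import sys
from h import *
# look.py NAME: pose, blue plates and orange outlines in the wrist view
im,_=shot("wrist",sys.argv[1]); o=ctrl.get_obs(); c=cam("wrist",o)
zb=float(sys.argv[2]) if len(sys.argv)>2 else 8
X=Ro.from_rotvec(o["orientation"]).as_matrix()
print("tcp",o["ee_pos"],"phi",np.degrees(np.arctan2(X[1,0],X[0,0])),"tilt",X[:,2],"F",o["ft_force"],"w",o["width"])
for b in blobs(im,(105,120,50),(125,255,255),800):
    print("blue",b.reshape(-1,2).mean(0),b.reshape(-1,2).max(0),rect(c,b,zb))
for b in blobs(im,(8,130,90),(22,255,255),300): print("orange",b.reshape(-1,2).mean(0),rect(c,b,45))
E
python3 look.py w3
```

```text
t: 14.28
ee_pos: [433.3, -334.5, 195.3]
orientation: [-3.124, -0.309, 0.004]
ft_force: [0.1, 0.5, 0.2]
width: 74.8
grasp_force: 0.0
t: 15.28
ee_pos: [438.0, -155.3, 196.0]
orientation: [-3.116, 0.392, 0.004]
ft_force: [0.6, -0.2, 0.8]
width: 43.9
grasp_force: 0.0
tcp [ 438.37 -156.28  196.23] phi -14.419601645980796 tilt [-0.  0. -1.] F [-0.29  0.96  0.95] w 43.768559289428175
blue [ 26.37 224.51] [ 62 265] [448.2  162.77  90.66  76.12  26.12]
blue [138.83 186.43] [175 226] [455.94 -11.25  91.43  72.77  -5.17]
blue [258.75 167.21] [289 205] [ 442.83 -158.25   90.73   70.68  -14.28]
orange [300.56 371.6 ] [ 165.13 -150.61  446.82   33.86   75.65]
orange [346.32 316.1 ] [ 238.44 -218.72   90.26   18.45   -4.29]
orange [170.55 316.27] [293.1   -6.64  89.41  19.15 -23.53]
orange [165.65  26.66] [ 617.6  -114.84   79.67   45.34  -89.3 ]
orange [53.85 46.37] [634.9    0.54  83.76  79.89   0.7 ]
```

View pics/w3.png

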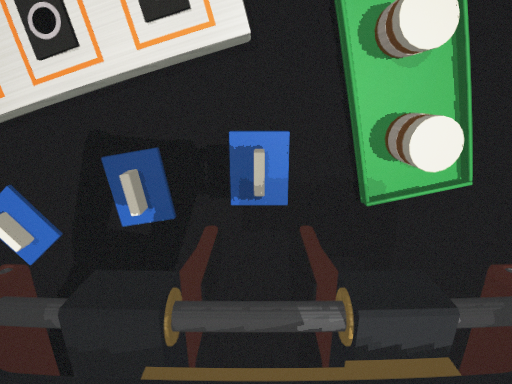

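The target plate is at (259,167) in the wrist image, squared with the tool, with the fingers straddling the rib line. Plates 2 and 3 are at (139,186) and (26,224).

```bash
python3 -m pendant '{"grip":[0,0,0,0,0,0,0,0,0,0,0,0],"linear":[[4.9,0.8,25],[0,0,35],[0,0,35],[0,0,35],[0,0,25],[0,0,15],[0,0,8],[0,0,5],[0,0,2],[0,0,0],[0,0,0],[0,0,0]],"angular":[[0,0,0],[0,0,0],[0,0,0],[0,0,0],[0,0,0],[0,0,0],[0,0,0],[0,0,0],[0,0,0],[0,0,0],[0,0,0],[0,0,0]]}'
python3 -m pendant '{"grip":[-1,-1,-1,-1,-1,-1,-1,-1],"linear":[[0,0,0],[0,0,0],[0,0,0],[0,0,0],[0,0,0],[0,0,0],[0,0,0],[0,0,0]],"angular":[[0,0,0],[0,0,0],[0,0,0],[0,0,0],[0,0,0],[0,0,0],[0,0,0],[0,0,0]]}'
```

```text
t: 16.33
ee_pos: [444.1, -159.1, 13.1]
orientation: [3.116, -0.397, 0.003]
ft_force: [-0.1, 0.5, 0.5]
width: 43.5
grasp_force: 0.0
t: 17.0
ee_pos: [443.5, -158.7, 12.3]
orientation: [-3.116, 0.397, -0.0]
ft_force: [-0.7, 1.2, 3.7]
width: 11.6
grasp_force: 30.0
```

```bash
python3 -m pendant '{"grip":[-1,-1,-1,-1,-1,-1,-1,-1,-1,-1,-1,-1],"linear":[[0,0,-10],[0,0,-25],[0,0,-35],[0,0,-35],[0,0,-35],[0,0,-20],[25,-7,0],[30,-9,0],[30,-9,0],[30,-9,0],[20,-6,0],[12,-2,0]],"angular":[[0,0,0],[0,0,0],[0,0,-0.067],[0,0,-0.067],[0,0,-0.067],[0,0,-0.067],[0,0,0],[0,0,0],[0,0,0],[0,0,0],[0,0,0],[0,0,0]]}'
python3 -m pendant '{"grip":[-1,-1,-1],"linear":[[0,0,0],[0,0,0],[0,0,0]],"angular":[[0,0,0],[0,0,0],[0,0,0]]}'
python3 look.py w4 160
```

```text
t: 18.0
ee_pos: [591.8, -113.5, 172.7]
orientation: [3.141, 0.025, 0.002]
ft_force: [-0.3, -0.2, 0.0]
width: 11.6
grasp_force: 30.0
t: 18.25
ee_pos: [588.3, -114.6, 172.0]
orientation: [-3.141, -0.023, 0.003]
ft_force: [-0.2, 0.5, -1.4]
width: 11.7
grasp_force: 30.0
tcp [ 588.35 -114.74  172.12] phi 0.8220512898130227 tilt [-0.  0. -1.] F [-0.56  0.32 -1.66] w 12.002026963117403
blue [ 42.17 270.59] [ 82 298] [552.29  34.09  47.53  40.13  26.21]
blue [236.86 226.12] [318 276] [595.69 -94.93 114.47  69.76 -87.  ]
blue [224.18   9.17] [263  26] [714.22 -95.71  40.25  12.54 -89.62]
orange [236.97 371.71] [348.8  -88.41 412.1   31.06 -89.11]
orange [ 41.97 133.94] [640.8  114.59  99.07  75.86   0.6 ]
orange [136.53 127.56] [642.36   1.74  99.63  79.86   0.84]
orange [257.1  109.53] [ 649.58 -113.18   88.54   79.58    0.84]
orange [23.99 51.1 ] [715.02 101.16  25.01  18.25  87.91]
orange [136.9   46.43] [716.76  -5.65  20.97  18.36  89.43]
orange [256.9   44.25] [ 718.8  -112.28   19.48   18.09  -89.16]
```

View pics/w4.png

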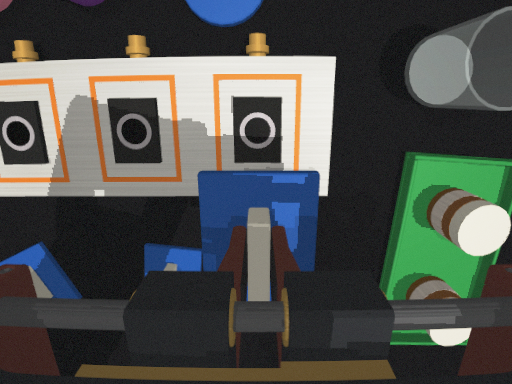

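The plate is held square. The outlines are clear, with station c at about (257,125). I'll use the held plate's far corners, (199,171) and (319,171), to check the wrist camera's lateral bias.

```bash
python3 - <<'E'
from h import *
o=ctrl.get_obs(); c=cam("wrist",o)
P=unproj(c,[(198.5,171),(319.5,171)],167.8); print(P-o["ee_pos"],np.diff(P,axis=0))
P=unproj(c,[(213,75.5),(300.5,75),(257,140)],45); print(P)
E
```

```text
[[ 43.3   33.78  -4.32]
 [ 44.31 -34.46  -4.32]] [[  1.01 -68.24   0.  ]]
[[ 691.99  -72.96   45.  ]
 [ 693.57 -151.86   45.  ]
 [ 634.46 -113.44   45.  ]]
```

```bash
python3 -m pendant '{"grip":[-1,-1,-1,-1,-1,-1,-1,-1,-1,-1,-1,-1],"linear":[[15,0.4,0],[20,0.4,0],[15,0.4,10],[5.7,0,25],[0,0,25],[0,0,20],[0,0,14],[0,0,8],[0,0,4],[0,0,2],[0,0,0],[0,0,0]],"angular":[[0,0,0],[0,0,0],[0,0,0],[0,0,0],[0,0,0],[0,0,0],[0,0,0],[0,0,0],[0,0,0],[0,0,0],[0,0,0],[0,0,0]]}'
python3 -m pendant '{"grip":[-1,-1,-1,-1,-1,-1],"linear":[[0,0,1],[0,0,1],[0,0,1],[0,0,1],[0,0,0],[0,0,0]],"angular":[[0,0,0],[0,0,0],[0,0,0],[0,0,0],[0,0,0],[0,0,0]]}'
```

```text
t: 19.3
ee_pos: [646.1, -115.1, 65.3]
orientation: [3.141, 0.023, 0.003]
ft_force: [-0.3, -0.1, -1.4]
width: 11.6
grasp_force: 30.0
t: 19.8
ee_pos: [646.2, -115.0, 61.5]
orientation: [3.141, 0.023, 0.003]
ft_force: [-1.7, 0.3, 5.8]
width: 11.7
grasp_force: 30.0
```

```bash
python3 -m pendant '{"grip":[-1,-1,-1,-1,-1,-1],"linear":[[0,0,-4],[-2,0,0],[0,0,0],[0,0,0],[0,0,2],[0,0,0]],"angular":[[0,0,0],[0,0,0],[0,0,0],[0,0,0],[0,0,0],[0,0,0]]}'
python3 -m pendant '{"grip":[-1,-1,-1,-1,-1,-1,-1],"linear":[[0,0,2],[0,0,1],[0,0,1],[0,0,1],[0,0,1],[0,0,0],[0,0,0]],"angular":[[0,0,0],[0,0,0],[0,0,0],[0,0,0],[0,0,0],[0,0,0],[0,0,0]]}'
```

```text
t: 20.3
ee_pos: [643.1, -114.9, 61.6]
orientation: [-3.141, -0.023, 0.001]
ft_force: [-0.5, 0.2, -1.3]
width: 12.1
grasp_force: 30.0
t: 20.88
ee_pos: [643.3, -114.9, 57.3]
orientation: [-3.141, -0.023, 0.001]
ft_force: [-5.6, 1.0, 10.3]
width: 11.9
grasp_force: 30.0
```

```bash
for i in 1; do python3 -m pendant '{"grip":[-1,-1,-1],"linear":[[0,0,1],[0,0,0],[0,0,0]],"angular":[[0,0,0],[0,0,0],[0,0,0]]}'; done
python3 -m pendant '{"grip":[-1,-1,-1],"linear":[[0,0,1],[0,0,0],[0,0,0]],"angular":[[0,0,0],[0,0,0],[0,0,0]]}'
python3 -m pendant '{"grip":[-1,-1,-1],"linear":[[0,0,1],[0,0,0],[0,0,0]],"angular":[[0,0,0],[0,0,0],[0,0,0]]}'
```

```text
t: 21.13
ee_pos: [643.3, -114.9, 57.3]
orientation: [-3.141, -0.023, 0.001]
ft_force: [-7.6, 1.1, 18.6]
width: 12.0
grasp_force: 30.0
t: 21.38
ee_pos: [643.3, -114.9, 57.3]
orientation: [-3.141, -0.023, 0.0]
ft_force: [-11.6, 2.0, 25.8]
width: 12.1
grasp_force: 30.0
t: 21.63
ee_pos: [643.5, -114.9, 57.2]
orientation: [-3.142, -0.023, -0.0]
ft_force: [-13.2, 2.6, 33.5]
width: 11.8
grasp_force: 30.0
```

```bash
python3 -m pendant '{"grip":[-1,-1,0,0,0,0,0,0,0,0,0,0],"linear":[[0,0,-2],[0,0,-2],[0,0,0],[0,0,0],[0,0,0],[0,0,-5],[0,0,-30],[0,0,-35],[0,0,-35],[-35,0,-15],[-35,0,0],[0,0,0]],"angular":[[0,0,0],[0,0,0],[0,0,0],[0,0,0],[0,0,0],[0,0,0],[0,0,0],[0,0,0],[0,0,0],[0,0,0],[0,0,0],[0,0,0]]}'
python3 -m pendant '{"grip":[0,0,0],"linear":[[0,0,0],[0,0,0],[0,0,0]],"angular":[[0,0,0],[0,0,0],[0,0,0]]}'
python3 look.py w5 53; python3 - <<'E'
from h import *
im,c=shot("top","t3")
for b in blobs(im,(105,120,60),(125,255,255),100): print("blue",b.reshape(-1,2).mean(0),rect(c,b,4),rect(c,b,53)[:2])
a=cv2.imread("pics/w5.png"); b=cv2.resize(im[115:270,180:335,::-1],(384,384))
cv2.imwrite("pics/m5.png",np.hstack([a,b])[:,:800])
E
```

```text
t: 22.63
ee_pos: [567.6, -115.5, 177.4]
orientation: [-3.141, -0.023, 0.007]
ft_force: [-1.1, -0.1, -0.8]
width: 43.6
grasp_force: 0.0
t: 22.88
ee_pos: [574.7, -116.1, 177.2]
orientation: [3.141, 0.023, 0.001]
ft_force: [-0.2, 0.1, -0.6]
width: 44.2
grasp_force: 0.0
tcp [ 574.65 -116.07  177.  ] phi 0.8562959363280784 tilt [ 0. -0. -1.] F [-0.29  0.43 -0.09] w 43.84453085677162
blue [229.71 263.71] [244 297] [488.41 -86.26  80.55  26.97  -5.45]
blue [ 40.85 264.86] [ 80 297] [476.38 125.84  78.67  66.14  26.44]
blue [258.12 115.48] [296 165] [ 641.32 -115.4    87.76   68.77    0.86]
orange [301.63 371.49] [ 331.84 -178.68  418.58   31.43  -89.16]
orange [346.4  317.08] [ 414.5  -221.88   84.46   16.66   10.96]
orange [170.64 316.58] [411.59 -17.14  83.66  17.48  -8.23]
orange [ 41.69 119.67] [640.11 114.59  99.61  75.77   0.82]
orange [135.8  112.88] [642.01   1.84  99.48  79.75   0.86]
orange [241.91  90.04] [ 644.22 -112.88   99.15   79.15    0.66]
orange [24.4  37.12] [714.89 101.3   25.24  17.4   88.11]
orange [136.45  31.91] [716.69  -5.17  21.26  16.7   89.32]
orange [255.76  30.2 ] [ 718.65 -112.46   19.62   18.1   -89.14]
blue [ 24.28 325.77] [203.42 752.31 161.74  21.14 -72.71] [215.19 718.06]
blue [208.72 250.71] [445.84 168.57  91.74  73.44  25.91] [446.81 160.32]
blue [274.76 244.39] [463.95 -31.83  90.8   18.57 -11.51] [464.11 -31.15]
blue [288.65 142.96] [785.4  -78.04  84.94  81.85 -44.69] [771.24 -75.3 ]
```

View pics/m5.png

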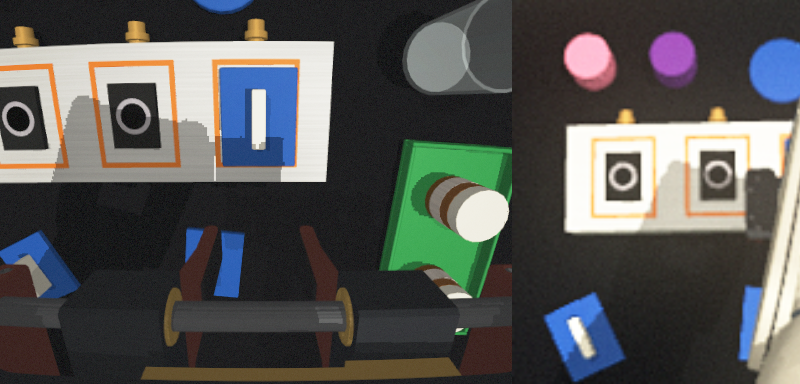

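Plate 1 sits flat at (258,115), but the orange margin is wider at the left and top. In the same view it is about 3 mm off in x and 2.5 mm off in y, so I'll regrip the rib and nudge it to centre.

```bash
python3 -m pendant '{"grip":[0,0,0,0,0,0,0,0,0,0,0,0],"linear":[[20,0,0],[30,0,0],[18.8,0,10],[0,0,30],[0,0,30],[0,0,25],[0,0,12],[0,0,8],[0,0,3.5],[0,0,0],[0,0,0],[0,0,0]],"angular":[[0,0,0],[0,0,0],[0,0,0],[0,0,0],[0,0,0],[0,0,0],[0,0,0],[0,0,0],[0,0,0],[0,0,0],[0,0,0],[0,0,0]]}'
python3 -m pendant '{"grip":[-1,-1,-1,-1,-1,-1,-1],"linear":[[0,0,0],[0,0,0],[0,0,0],[0,0,0],[0,0,0],[0,0,0],[0,0,0]],"angular":[[0,0,0],[0,0,0],[0,0,0],[0,0,0],[0,0,0],[0,0,0],[0,0,0]]}'

```

```text
t: 23.98
ee_pos: [643.4, -115.2, 60.2]
orientation: [3.141, 0.023, 0.004]
ft_force: [-1.1, 0.2, 0.3]
width: 43.7
grasp_force: 0.0
t: 24.57
ee_pos: [642.3, -115.0, 58.8]
orientation: [3.141, 0.023, 0.0]
ft_force: [-0.7, -0.3, 2.1]
width: 11.6
grasp_force: 30.0
```

```bash
python3 -m pendant '{"grip":[-1,-1,-1,-1,-1,-1],"linear":[[1,-1,0],[1,-1,0],[1,-0.4,0],[0,0,0],[0,0,0],[0,0,0]],"angular":[[0,0,0],[0,0,0],[0,0,0],[0,0,0],[0,0,0],[0,0,0]]}'
python3 -m pendant '{"grip":[0,0,0,0,0,0,0,0,0,0,0,0],"linear":[[0,0,0],[0,0,0],[0,0,0],[0,0,0],[0,0,-5],[0,0,-30],[0,0,-35],[0,0,-35],[-35,0,-15],[-35,0,0],[0,0,0],[0,0,0]],"angular":[[0,0,0],[0,0,0],[0,0,0],[0,0,0],[0,0,0],[0,0,0],[0,0,0],[0,0,0],[0,0,0],[0,0,0],[0,0,0],[0,0,0]]}'
python3 -m pendant '{"grip":[0,0,0],"linear":[[0,0,0],[0,0,0],[0,0,0]],"angular":[[0,0,0],[0,0,0],[0,0,0]]}'
python3 look.py w6 53
```

```text
t: 25.07
ee_pos: [645.4, -112.5, 58.8]
orientation: [-3.141, -0.023, -0.0]
ft_force: [-2.0, 0.2, 5.4]
width: 11.4
grasp_force: 30.0
t: 26.07
ee_pos: [573.9, -113.5, 179.4]
orientation: [-3.142, -0.022, -0.0]
ft_force: [0.7, 0.0, 0.2]
width: 44.0
grasp_force: 0.0
t: 26.32
ee_pos: [576.3, -113.6, 178.4]
orientation: [3.141, 0.024, 0.001]
ft_force: [-0.3, -0.9, -0.7]
width: 43.9
grasp_force: 0.0
tcp [ 576.08 -113.56  178.31] phi 0.8602109279917255 tilt [ 0.  0. -1.] F [ 0.13 -1.53 -1.01] w 43.7314870888984
blue [230.79 264.86] [246 297] [488.57 -84.46  80.56  30.22  -5.6 ]
blue [ 43.23 264.84] [ 81 297] [476.19 126.55  78.62  66.44  25.98]
blue [258.15 113.82] [296 163] [ 644.43 -112.91   87.85   68.62    0.87]
orange [301.3  371.54] [ 331.57 -176.46  420.63   31.43  -89.08]
orange [346.38 316.35] [ 414.84 -219.86   84.6    17.55   10.15]
orange [170.44 316.5 ] [411.84 -13.85  84.12  17.27  -9.18]
orange [ 41.8  122.36] [640.05 116.46  99.52  79.44   0.82]
orange [138.92 114.49] [641.92   1.79  99.44  79.68   0.87]
orange [258.22 113.47] [ 643.66 -112.92   99.6    79.55    1.04]
orange [27.88 38.86] [714.63 101.54  24.93  17.48  88.14]
orange [139.67  33.89] [716.62  -4.88  21.17  16.79  89.53]
orange [258.36  32.25] [ 718.25 -112.19   18.84   17.4   -89.1 ]
```

Plate 1 is now within 1 mm of its outline centre. Next is the middle plate.

```bash
python3 -m pendant '{"grip":[0,0,0,0,0,0,0,0,0,0],"linear":[[-20,-16,0],[-30,-26,0],[-30,-26,0],[-25,-21,-5],[-20,-17,-5],[0,0,0],[0,0,0],[0,0,0],[0,0,0],[0,0,0]],"angular":[[0,0,0],[0,0,0],[0,0,0],[0,0,0],[0,0,0],[0,0,0.052],[0,0,0.052],[0,0,0],[0,0,0],[0,0,0]]}'
python3 look.py w7 8|head -5
```

```text
t: 27.2
ee_pos: [449.1, -9.5, 188.5]
orientation: [3.139, -0.138, -0.0]
ft_force: [0.4, 0.8, 1.0]
width: 44.2
grasp_force: 0.0
tcp [448.99  -9.53 188.48] phi -5.053894227835479 tilt [-0.  0. -1.] F [0.78 0.12 0.44] w 43.90880959829556
blue [112.4  187.38] [157 232] [446.97 165.47  90.74  73.67  26.22]
blue [301.95 157.17] [335 197] [462.34 -61.73  90.77  71.18  -5.05]
blue [356.08   6.97] [396  17] [ 614.46 -126.89   80.13   16.11   86.39]
orange [301.52 371.6 ] [187.94 -47.96 434.95  33.03  84.94]
```

Plate 2 has been knocked to (462,-62), so I'll re-centre over it and look again.

```bash
python3 -m pendant '{"grip":[0,0,0,0,0],"linear":[[7.8,20.8,0],[10,30,0],[0,0,0],[0,0,0],[0,0,0]],"angular":[[0,0,0],[0,0,0],[0,0,0],[0,0,0],[0,0,0]]}'
python3 look.py w8 8|head -5
```

```text
t: 27.67
ee_pos: [461.6, -61.5, 188.3]
orientation: [-3.138, 0.141, 0.001]
ft_force: [0.8, -0.2, 0.2]
width: 43.8
grasp_force: 0.0
tcp [461.46 -61.2  188.38] phi -5.110076875686621 tilt [-0.  0. -1.] F [ 0.24  0.15 -0.06] w 43.9206473244816
blue [ 74.63 200.79] [119 244] [446.91 165.15  90.82  74.98  26.47]
blue [258.22 171.64] [289 210] [462.66 -61.52  90.52  70.59  -5.08]
blue [298.68  16.28] [339  37] [ 624.89 -119.33   79.14   35.58  -89.16]
orange [301.45 371.59] [200.06 -99.12 435.27  32.99  85.02]
```

```bash
python3 -m pendant '{"grip":[0,0,0,0,0,0,0,0,0,0,0,0],"linear":[[1.2,0.3,21],[0,0,35],[0,0,35],[0,0,35],[0,0,25],[0,0,12],[0,0,7],[0,0,4],[0,0,2],[0,0,0],[0,0,0],[0,0,0]],"angular":[[0,0,0],[0,0,0],[0,0,0],[0,0,0],[0,0,0],[0,0,0],[0,0,0],[0,0,0],[0,0,0],[0,0,0],[0,0,0],[0,0,0]]}'
python3 -m pendant '{"grip":[-1,-1,-1,-1,-1,-1,-1,-1],"linear":[[0,0,0],[0,0,0],[0,0,0],[0,0,0],[0,0,0],[0,0,0],[0,0,0],[0,0,0]],"angular":[[0,0,0],[0,0,0],[0,0,0],[0,0,0],[0,0,0],[0,0,0],[0,0,0],[0,0,0]]}'
```

```text
t: 28.72
ee_pos: [463.7, -62.1, 13.6]
orientation: [3.138, -0.14, 0.003]
ft_force: [0.5, -0.1, 0.6]
width: 43.7
grasp_force: 0.0
t: 29.38
ee_pos: [463.1, -62.0, 12.8]
orientation: [3.138, -0.14, 0.0]
ft_force: [-0.1, 0.0, 3.1]
width: 11.8
grasp_force: 30.0
```

```bash
python3 -m pendant '{"grip":[-1,-1,-1,-1,-1,-1,-1,-1,-1,-1,-1,-1],"linear":[[0,0,-10],[0,0,-25],[0,0,-35],[0,0,-35],[0,0,-5],[20,-6,0],[34,-12,0],[34,-12,0],[34,-12,0],[34,-12,0],[20,-6,0],[5,-1.2,0]],"angular":[[0,0,0],[0,0,0],[0,0,-0.035],[0,0,-0.035],[0,0,-0.035],[0,0,0],[0,0,0],[0,0,0],[0,0,0],[0,0,0],[0,0,0],[0,0,0]]}'
python3 -m pendant '{"grip":[-1,-1,-1,-1,-1,-1],"linear":[[0,0,5],[0,0,15],[0,0,15],[0,0,0],[0,0,0],[0,0,0]],"angular":[[0,0,0],[0,0,0],[0,0,0],[0,0,0],[0,0,0],[0,0,0]]}'
```

```text
t: 30.38
ee_pos: [646.4, 3.4, 123.4]
orientation: [-3.141, -0.027, -0.005]
ft_force: [-0.8, -0.0, -1.4]
width: 12.0
grasp_force: 30.0
t: 30.88
ee_pos: [642.4, 1.6, 88.2]
orientation: [3.141, 0.024, -0.001]
ft_force: [-0.0, -0.9, -0.7]
width: 12.0
grasp_force: 30.0
```

```bash
python3 -m pendant '{"grip":[-1,-1,-1,-1,-1,-1,-1,-1,-1,-1,-1,-1],"linear":[[0.6,-0.4,8],[0,0,8],[0,0,5],[0,0,2],[0,0,0],[0,0,1],[0,0,1],[0,0,1],[0,0,1],[0,0,1],[0,0,1],[0,0,0]],"angular":[[0,0,0],[0,0,0],[0,0,0],[0,0,0],[0,0,0],[0,0,0],[0,0,0],[0,0,0],[0,0,0],[0,0,0],[0,0,0],[0,0,0]]}'
python3 -m pendant '{"grip":[-1,-1,-1,-1],"linear":[[0,0,1],[0,0,1],[0,0,0],[0,0,0]],"angular":[[0,0,0],[0,0,0],[0,0,0],[0,0,0]]}'
python3 -m pendant '{"grip":[-1,-1,-1,-1],"linear":[[0,0,1],[0,0,0],[0,0,0],[0,0,0]],"angular":[[0,0,0],[0,0,0],[0,0,0],[0,0,0]]}'
```

```text
t: 31.88
ee_pos: [643.9, 2.5, 59.7]
orientation: [3.141, 0.025, 0.001]
ft_force: [-2.4, 0.0, 6.0]
width: 11.9
grasp_force: 30.0
t: 32.22
ee_pos: [643.9, 2.5, 57.8]
orientation: [3.141, 0.025, 0.001]
ft_force: [-2.4, -0.3, 6.1]
width: 11.4
grasp_force: 30.0
t: 32.55
ee_pos: [643.8, 2.5, 57.7]
orientation: [3.141, 0.025, 0.001]
ft_force: [-6.7, -0.2, 14.6]
width: 11.6
grasp_force: 30.0
```

```bash
python3 -m pendant '{"grip":[-1,-1,-1,-1],"linear":[[0,0,1],[0,0,1],[0,0,0],[0,0,0]],"angular":[[0,0,0],[0,0,0],[0,0,0],[0,0,0]]}'
python3 -m pendant '{"grip":[-1,-1,-1,0,0,0,0,0,0,0,0,0],"linear":[[0,0,-2],[0,0,-1],[0,0,0],[0,0,0],[0,0,0],[0,0,-5],[0,0,-30],[0,0,-35],[0,0,-35],[-35,0,-15],[-35,0,0],[0,0,0]],"angular":[[0,0,0],[0,0,0],[0,0,0],[0,0,0],[0,0,0],[0,0,0],[0,0,0],[0,0,0],[0,0,0],[0,0,0],[0,0,0],[0,0,0]]}'
python3 -m pendant '{"grip":[0,0,0],"linear":[[0,0,0],[0,0,0],[0,0,0]],"angular":[[0,0,0],[0,0,0],[0,0,0]]}'
python3 look.py w9 53
```

```text
t: 32.88
ee_pos: [643.9, 2.5, 57.7]
orientation: [3.141, 0.025, 0.001]
ft_force: [-12.2, 0.1, 31.3]
width: 12.2
grasp_force: 30.0
t: 33.88
ee_pos: [567.4, 1.4, 176.7]
orientation: [-3.141, -0.025, 0.008]
ft_force: [-1.6, 0.3, -1.0]
width: 43.5
grasp_force: 0.0
t: 34.13
ee_pos: [575.0, 1.4, 176.7]
orientation: [3.141, 0.025, 0.002]
ft_force: [0.9, -0.8, 0.1]
width: 44.1
grasp_force: 0.0
tcp [574.86   1.35 176.48] phi 0.9032124212528987 tilt [ 0. -0. -1.] F [-0.58  0.15  0.11] w 44.088463901403145
blue [120.61 255.73] [155 270] [489.66 149.66  64.38  49.78 -63.99]
blue [380.41 114.99] [423 164] [ 644.82 -111.86   87.99   70.44    1.16]
blue [258.22 113.78] [297 163] [643.38   1.91  87.36  68.68   0.87]
orange [301.21 371.52] [332.51 -61.31 417.82  31.44 -89.01]
orange [346.17 316.15] [ 415.23 -104.4    84.24   17.44   10.19]
orange [170.49 316.07] [411.97 100.33  84.02  17.15  -9.13]
orange [ 15.97 241.79] [506.64 270.91  43.83  24.06 -71.81]
orange [374.02 116.23] [ 643.99 -113.23   99.71   79.75    1.04]
orange [258.21 114.02] [642.23   1.9   98.24  79.45   0.93]
orange [138.35 115.03] [640.18 116.72  99.68  79.82   0.91]
orange [377.43  34.14] [ 718.53 -103.99   21.24   16.71  -87.55]
orange [138.93  34.16] [714.6  109.62  21.24  17.54  89.44]
orange [258.46  32.54] [716.73   2.82  18.74  17.3  -89.06]
```

View pics/w9.png

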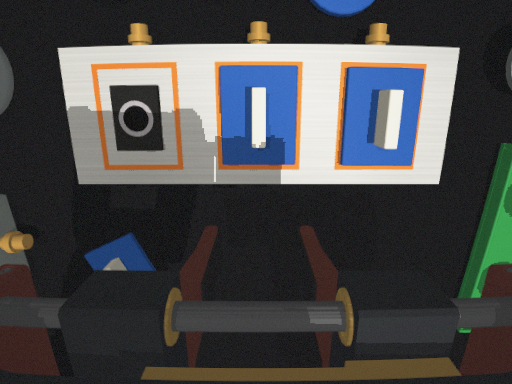

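Plates at b (258,114) and c (380,115) sit centred in their outlines. Now the third plate.

```bash
python3 -m pendant '{"grip":[0,0,0,0,0,0,0,0,0,0,0,0],"linear":[[-17,-21,0],[-25,-31,0],[-25,-32,0],[-25,-32,0],[-25,-32,-5],[-14.4,-18.7,-5],[0,0,0],[0,0,0],[0,0,0],[0,0,0],[0,0,0],[0,0,0]],"angular":[[0,0,0],[0,0,0],[0,0,0],[0,0,0],[0,0,0],[0,0,-0.073],[0,0,-0.073],[0,0,-0.073],[0,0,-0.073],[0,0,-0.073],[0,0,-0.073],[0,0,0]]}'
python3 -m pendant '{"grip":[0,0],"linear":[[0,0,0],[0,0,0]],"angular":[[0,0,0],[0,0,0]]}'
python3 look.py w10 8|head -4
```

```text
t: 35.18
ee_pos: [440.4, 166.3, 186.4]
orientation: [3.06, 0.711, -0.0]
ft_force: [-0.2, -0.0, 0.1]
width: 43.8
grasp_force: 0.0
t: 35.35
ee_pos: [440.0, 166.1, 186.5]
orientation: [3.062, 0.703, -0.0]
ft_force: [-0.1, 0.5, -0.6]
width: 43.9
grasp_force: 0.0
tcp [439.93 166.02 186.51] phi 25.89755330313206 tilt [-0. -0. -1.] F [ 0.33  0.13 -0.2 ] w 44.07552133527124
blue [258.88 167.  ] [290 206] [446.58 167.44  90.44  70.69  25.92]
blue [489.19  75.62] [511 130] [661.73 -25.8  103.79  83.     1.03]
orange [300.77 371.54] [237.18  -0.55 432.49  33.19 -64.09]
```

```bash
python3 -m pendant '{"grip":[0,0,0,0,0,0,0,0,0,0,0,0],"linear":[[6.6,1.2,20],[0,0,35],[0,0,35],[0,0,35],[0,0,25],[0,0,11],[0,0,7],[0,0,4],[0,0,2],[0,0,0],[0,0,0],[0,0,0]],"angular":[[0,0,0],[0,0,0],[0,0,0],[0,0,0],[0,0,0],[0,0,0],[0,0,0],[0,0,0],[0,0,0],[0,0,0],[0,0,0],[0,0,0]]}'
python3 -m pendant '{"grip":[-1,-1,-1,-1,-1,-1,-1,-1],"linear":[[0,0,0],[0,0,0],[0,0,0],[0,0,0],[0,0,0],[0,0,0],[0,0,0],[0,0,0]],"angular":[[0,0,0],[0,0,0],[0,0,0],[0,0,0],[0,0,0],[0,0,0],[0,0,0],[0,0,0]]}'
```

```text
t: 36.4
ee_pos: [446.9, 168.1, 13.7]
orientation: [-3.061, -0.707, -0.003]
ft_force: [0.3, 0.8, 0.5]
width: 44.0
grasp_force: 0.0
t: 37.07
ee_pos: [446.1, 167.8, 12.7]
orientation: [-3.061, -0.707, 0.0]
ft_force: [-0.1, -0.9, 1.6]
width: 12.4
grasp_force: 30.0
```

```bash
python3 -m pendant '{"grip":[-1,-1,-1,-1,-1,-1,-1,-1,-1,-1,-1,-1],"linear":[[0,0,-10],[0,0,-25],[0,0,-35],[0,0,-35],[0,0,-5],[0,0,0],[20,6,0],[35,10,0],[35,10,0],[35,10,0],[35,10,0],[20,5,0]],"angular":[[0,0,0],[0,0,0],[0,0,0.109],[0,0,0.109],[0,0,0.109],[0,0,0.109],[0,0,0],[0,0,0],[0,0,0],[0,0,0],[0,0,0],[0,0,0]]}'
python3 -m pendant '{"grip":[-1,-1,-1,-1,-1,-1,-1,-1],"linear":[[10,2,0],[3.9,0.9,0],[0,0,5],[0,0,15],[0,0,15],[0,0,0],[0,0,0],[0,0,0]],"angular":[[0,0,0],[0,0,0],[0,0,0],[0,0,0],[0,0,0],[0,0,0],[0,0,0],[0,0,0]]}'
python3 look.py w11 80|head -1
```

```text
t: 38.07
ee_pos: [630.5, 118.8, 123.6]
orientation: [-3.141, -0.026, -0.004]
ft_force: [-0.1, 0.0, -1.8]
width: 11.7
grasp_force: 30.0
t: 38.73
ee_pos: [640.2, 117.8, 88.2]
orientation: [3.141, 0.029, -0.001]
ft_force: [-0.9, 0.2, -1.2]
width: 11.9
grasp_force: 30.0
tcp [640.83 117.74  88.59] phi 1.0473569103020546 tilt [ 0.  0. -1.] F [ 0.57  0.14 -0.46] w 11.88164265259464
```

```bash
python3 -m pendant '{"grip":[-1,-1,-1,-1,-1,-1,-1,-1,-1,-1,-1,-1],"linear":[[-0.3,0.6,8],[0,0,8],[0,0,5],[0,0,2],[0,0,0],[0,0,1],[0,0,1],[0,0,1],[0,0,1],[0,0,1],[0,0,1],[0,0,0]],"angular":[[0,0,0],[0,0,0],[0,0,0],[0,0,0],[0,0,0],[0,0,0],[0,0,0],[0,0,0],[0,0,0],[0,0,0],[0,0,0],[0,0,0]]}'
python3 -m pendant '{"grip":[-1,-1,-1,-1],"linear":[[0,0,1],[0,0,1],[0,0,0],[0,0,0]],"angular":[[0,0,0],[0,0,0],[0,0,0],[0,0,0]]}'
python3 -m pendant '{"grip":[-1,-1,-1,-1],"linear":[[0,0,1],[0,0,1],[0,0,0],[0,0,0]],"angular":[[0,0,0],[0,0,0],[0,0,0],[0,0,0]]}'
```

```text
t: 39.78
ee_pos: [640.9, 116.7, 59.7]
orientation: [-3.141, -0.028, -0.001]
ft_force: [-1.8, -0.3, 5.4]
width: 11.9
grasp_force: 30.0
t: 40.12
ee_pos: [640.8, 116.7, 57.7]
orientation: [-3.141, -0.028, -0.001]
ft_force: [-3.2, -0.9, 6.4]
width: 11.6
grasp_force: 30.0
t: 40.45
ee_pos: [640.9, 116.7, 57.7]
orientation: [-3.141, -0.028, -0.001]
ft_force: [-9.8, -2.0, 22.1]
width: 11.9
grasp_force: 30.0
```

```bash
python3 -m pendant '{"grip":[-1,-1,-1],"linear":[[0,0,1],[0,0,0],[0,0,0]],"angular":[[0,0,0],[0,0,0],[0,0,0]]}'
python3 -m pendant '{"grip":[-1,-1,-1,0,0,0,0,0,0,0,0,0],"linear":[[0,0,-2],[0,0,-1],[0,0,0],[0,0,0],[0,0,0],[0,0,-5],[0,0,-30],[0,0,-35],[0,0,-35],[-35,0,-15],[-35,0,0],[0,0,0]],"angular":[[0,0,0],[0,0,0],[0,0,0],[0,0,0],[0,0,0],[0,0,0],[0,0,0],[0,0,0],[0,0,0],[0,0,0],[0,0,0],[0,0,0]]}'
python3 -m pendant '{"grip":[0,0,0],"linear":[[0,0,0],[0,0,0],[0,0,0]],"angular":[[0,0,0],[0,0,0],[0,0,0]]}'
python3 look.py w12 53
python3 - <<'E'
from h import *
a=cv2.imread("pics/w12.png"); im,_=shot("side","s12"); cv2.imwrite("pics/m12.png",np.vstack([a[:200],im[100:384,:,::-1]]))
E
```

```text
t: 40.7
ee_pos: [640.9, 116.7, 57.7]
orientation: [-3.141, -0.028, -0.001]
ft_force: [-12.9, -2.1, 30.0]
width: 11.4
grasp_force: 30.0
t: 41.7
ee_pos: [564.5, 115.1, 176.8]
orientation: [3.141, 0.029, -0.008]
ft_force: [-0.4, 0.1, -1.1]
width: 44.2
grasp_force: 0.0
t: 41.95
ee_pos: [571.9, 115.6, 176.7]
orientation: [-3.141, -0.028, -0.001]
ft_force: [-0.2, -0.0, 1.4]
width: 43.9
grasp_force: 0.0
tcp [571.86 115.56 176.49] phi 1.0095871429600964 tilt [ 0.  0. -1.] F [-0.24  0.18  0.81] w 44.36231338577852
blue [483.51 120.07] [511 164] [ 644.76 -105.19   88.08   63.45    1.56]
blue [380.22 113.49] [423 163] [643.32   2.96  88.65  70.59   1.22]
blue [258.35 112.12] [297 162] [641.7  116.23  88.05  68.69   0.98]
blue [454.04   6.59] [489  19] [736.75 -52.91  63.14  15.57 -85.95]
orange [300.45 371.51] [329.8   52.47 417.8   31.32 -88.99]
orange [346.26 316.41] [412.52   9.18  84.3   17.23  11.25]
orange [170.4  316.54] [408.78 214.26  84.02  17.16  -9.02]
orange [107.1  241.56] [506.19 278.03  35.24  25.1  -88.21]
orange [470.88 120.36] [ 644.07 -109.51   99.68   72.38    1.06]
orange [373.47 115.26] [642.12   1.67  99.6   79.81   0.96]
orange [257.68 113.  ] [640.52 116.86  98.9   79.53   0.93]
orange [489.85  37.96] [718.26 -95.69  25.19  17.39 -86.21]
orange [377.39  32.86] [716.54  11.02  20.37  16.69 -87.44]
orange [258.11  31.37] [714.55 117.77  19.6   17.28 -88.95]
```

View pics/m12.png

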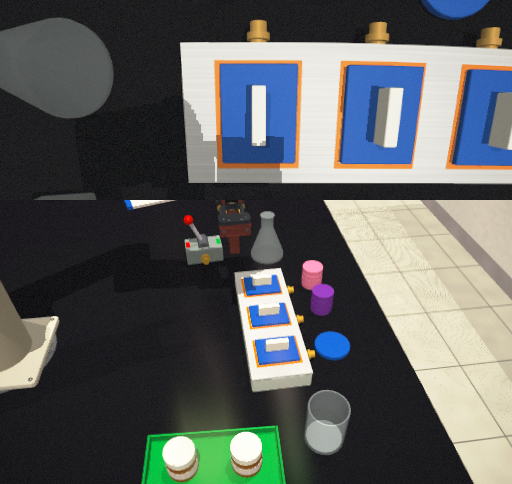

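All three plates are flat and within about 1 mm of their outline centres, and both jars stand in the tray at (180,457) and (246,452). The lever at (188,219) is still shut. Now I'll look at the valve from the robot side.

```bash
python3 -m pendant '{"grip":[-1,-1,-1,-1,-1,-1,-1,-1,-1,-1,-1,-1],"linear":[[-15,-18,-5],[-24,-28,-10],[-24,-28,-10],[-24,-28,0],[-24,-28,0],[-24,-28,0],[-24,-28,0],[-20,-23,0],[-9,-11,0],[0,0,0],[0,0,0],[0,0,0]],"angular":[[0,0,0],[0,0,0],[0,0,0],[0,0,0],[0,0,0],[0,0,0],[0,0,0],[0,0,0],[0,0,-0.04],[0,0,-0.04],[0,0,0],[0,0,0]]}'
python3 - <<'E'
from h import *
im,c=shot("wrist","w13"); o=ctrl.get_obs(); c=cam("wrist",o); print(o["ee_pos"],o["orientation"])
for b in blobs(im,(0,170,60),(4,255,255),60)+blobs(im,(45,120,60),(75,255,255),60): print(b.reshape(-1,2).mean(0),cv2.boundingRect(b),rect(c,b,129),rect(c,b,50))
t=cam("top"); s=cam("side"); im=cv2.imread("pics/t3.png")[:,:,::-1].copy(); im2=cv2.imread("pics/s12.png")[:,:,::-1].copy()
for i in(im,im2):
    for b in blobs(i,(0,170,60),(4,255,255),40): print(cv2.minEnclosingCircle(b))
E
```

```text
t: 43.05
ee_pos: [379.1, 332.4, 201.4]
orientation: [3.138, 0.152, -0.0]
ft_force: [-0.2, -0.4, 1.0]
width: 0.8
grasp_force: 0.0
[379.26 332.13 201.47] [ 3.14  0.15 -0.  ]
[263.48 106.23] (246, 88, 36, 38) [456.98 335.02  26.91  26.3    5.59] [455.93 333.55  35.98  35.16   5.59]
((140.0, 247.0), 5.385264873504639)
((187.8333282470703, 119.5), 4.859230995178223)
```

View pics/w13.png

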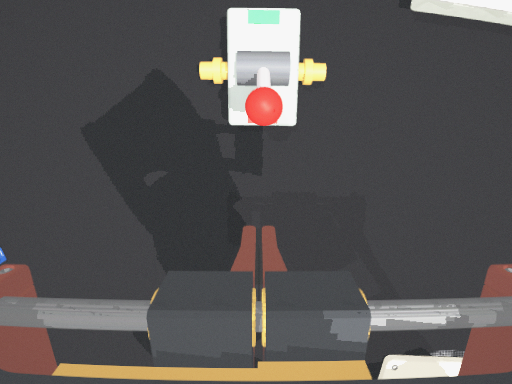

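The block is square to the tool at φ≈5.5°, and the ball at (264,106) gives (457,335), leaning to the shut end. With the jars and plates done, I can lower the shut fingers behind the ball and push along the block's +x.

```bash
python3 -m pendant '{"grip":[-1,-1,-1,-1,-1,-1,-1,-1,-1,-1],"linear":[[0,4.6,20],[0,0,25],[0,0,25],[0,0,13],[0,0,0],[15,0,0],[15,0,0],[10,0,0],[0,0,0],[0,0,0]],"angular":[[0,0,0],[0,0,0],[0,0,0],[0,0,0],[0,0,0],[0,0,0],[0,0,0],[0,0,0],[0,0,0],[0,0,0]]}'
python3 -m pendant '{"grip":[-1,-1,-1,-1,-1,-1,-1,-1,-1,-1,-1,-1],"linear":[[8,0,0],[8,0,0],[8,0,0],[8,0,0],[8,0,0],[8,0,0],[8,0,0],[8,0,0],[8,0,0],[8,0,0],[0,0,0],[0,0,0]],"angular":[[0,0,0],[0,0,0],[0,0,0],[0,0,0],[0,0,0],[0,0,0],[0,0,0],[0,0,0],[0,0,0],[0,0,0],[0,0,0],[0,0,0]]}'
python3 -m pendant '{"grip":[-1,-1,-1,-1,-1,-1],"linear":[[4,0,0],[3,0,0],[2,0,0],[2,0,0],[0,0,0],[0,0,0]],"angular":[[0,0,0],[0,0,0],[0,0,0],[0,0,0],[0,0,0],[0,0,0]]}'
```

```text
t: 43.93
ee_pos: [419.6, 331.3, 119.2]
orientation: [-3.138, -0.151, -0.001]
ft_force: [-0.1, 0.2, 0.2]
width: 0.3
grasp_force: 0.0
t: 44.93
ee_pos: [499.4, 339.3, 118.6]
orientation: [-3.138, -0.153, -0.001]
ft_force: [-1.3, -0.5, 0.1]
width: 0.7
grasp_force: 0.0
t: 45.43
ee_pos: [509.1, 340.2, 118.5]
orientation: [3.137, 0.154, -0.002]
ft_force: [-2.7, -0.8, -0.4]
width: 0.5
grasp_force: 1.8
```

```bash
python3 -m pendant '{"grip":[-1,-1,-1,-1,-1,-1],"linear":[[1.5,0,0],[1.5,0,0],[1.5,0,0],[1.5,0,0],[0,0,0],[0,0,0]],"angular":[[0,0,0],[0,0,0],[0,0,0],[0,0,0],[0,0,0],[0,0,0]]}'
python3 -m pendant '{"grip":[-1,-1,-1,-1],"linear":[[1.5,0,0],[1.5,0,0],[0,0,0],[0,0,0]],"angular":[[0,0,0],[0,0,0],[0,0,0],[0,0,0]]}'
```

```text
t: 45.93
ee_pos: [509.8, 340.1, 118.2]
orientation: [3.135, 0.153, -0.018]
ft_force: [-23.2, 0.9, 12.7]
width: 0.2
grasp_force: 11.4
t: 46.27
ee_pos: [510.0, 340.1, 118.2]
orientation: [3.134, 0.153, -0.026]
ft_force: [-32.0, 0.1, 19.1]
width: 0.6
grasp_force: 16.3
```

The lever is hard against its stop. Backing off and checking the result.

```bash
python3 -m pendant '{"grip":[-1,-1,-1,-1,-1,-1,-1,-1,-1,-1,-1,-1],"linear":[[-6,0,0],[-10,0,0],[-25,0,0],[-35,0,0],[-35,0,0],[-35,0,0],[0,0,-25],[0,0,-30],[0,0,-30],[0,0,0],[0,0,0],[0,0,0]],"angular":[[0,0,0],[0,0,0],[0,0,0],[0,0,0],[0,0,0],[0,0,0],[0,0,0],[0,0,0],[0,0,0],[0,0,0],[0,0,0],[0,0,0]]}'
python3 - <<'E'
from h import *
w,_=shot("wrist","w14"); o=ctrl.get_obs(); c=cam("wrist",o); print(o["ee_pos"],o["ft_force"])
for b in blobs(w,(0,170,60),(4,255,255),60): print("red",b.reshape(-1,2).mean(0),rect(c,b,129))
im,t=shot("top","t14"); s,_=shot("side","s14")
for b in blobs(im,(105,120,60),(125,255,255),100): print("blue",rect(t,b,53))
cv2.imwrite("pics/m14.png",np.vstack([np.hstack([im[110:302,130:410],w[:192,120:400]]),cv2.resize(s[110:384,80:480],(560,384))])[:,:,::-1])
E
```

```text
t: 47.27
ee_pos: [373.5, 326.9, 203.6]
orientation: [-3.137, -0.153, -0.002]
ft_force: [0.5, 0.5, -0.4]
width: 0.3
grasp_force: 0.0
[373.09 326.6  202.96] [-0.3   0.29 -0.68]
blue [639.02 116.72  85.41  63.52   0.71]
blue [641.44   2.99  84.68  62.98  -0.21]
blue [ 642.93 -112.15   86.56   67.05    1.2 ]
blue [770.36 -75.97  80.2   79.58 -19.52]
```

View pics/m14.png

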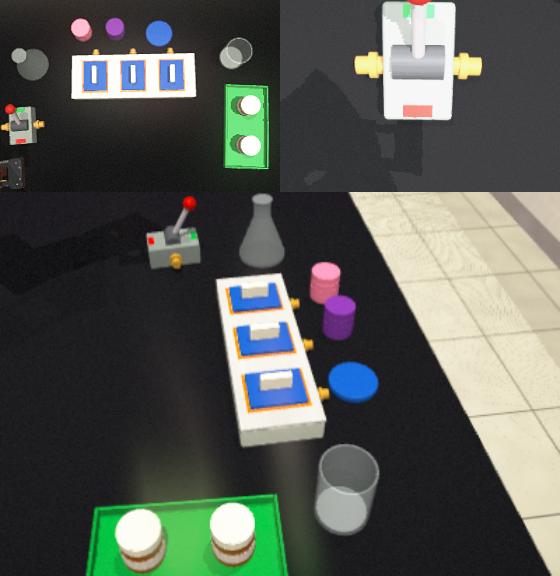

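The lever leans to the green end, with the ball at (190,203) in the side view. The plates sit square in their outlines, both jars are upright in the tray, and the bystanders are undisturbed. The robot is clear, so I'm handing in.

```bash
python3 -c "
from workcell import ctrl
print(ctrl.close_job())"
```

```text
the job is handed in; nothing more can be done
None
```

Job handed in after about 47 s: both jars stand in the tray, all three plates are pressed flat and centred to about 1 mm, the valve lever is pushed to its open stop, and the flask, beaker and lid were not touched.

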